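Crank the camera stage's stabilizer leg down onto its bearing plate

ROBOT

A 7-joint arm with a two-finger parallel gripper is mounted at the origin on the work surface. World frame = base frame: x ahead of the robot, y to its left, z up, the work surface at z = 0. Lengths are in m, angles in rad, forces in N, time in s.
With the tool pointing down it reaches from about 0.4 to 0.85 m from the base axis. Payload 10.4 kg.
Tool frame: the origin (TCP) lies between the finger pads; the fingertips stand 11 mm ahead of it and the grasp point (between the pads) lies 8 mm behind it; z points along the fingers, y is the direction in which the jaws open and shut (so a half turn about z gives the same grasp; the last joint's range is limited). The gripper opens to 87 mm and grips with 3 to 60 N. Pads are 19 mm wide; open, the fingers measure 117 mm over their backs; the gripper's body (75 mm by 190 mm) begins 51 mm behind the grasp point.
Start: joints at [-1.253, 0.332, -0.065, 1.46, 0.022, 1.35, -0.088], TCP at [0.209, 0.589, 0.234] pointing down, gripper open.
Joint ranges: [-2.6, 2.6], [-0.5, 2.12], [-1.47, 1.34], [0.16, 2.42], [-1.27, 4.41], [0.06, 2.06], [-2.6, 2.6]. Speed limits (rad/s): [2.22, 2.22, 2.79, 2.79, 3.14, 3.14, 3.14].

INTERFACE

Orientations are given as a unit quaternion [x, y, z, w].
In Python, from bench import r, eyes gives the robot as it stands.
- The arm moves only by the shell command python3 -m inch 'ROWS' [FORCE]. ROWS is a JSON object of lists of equal length, an entry for each row: "translation": the shift along the world's x, y, z scaled (see below), a list of three; "rot": the turn, a rotation vector about the world's x, y, z scaled (see below), a list of three; "jaw": the finger opening in mm, from 0 to 87. In form: {"translation": [[tx, ty, tz], ...], "rot": [[ax, ay, az], ...], "jaw": [jaw, ...]}. A call has 1 to 20 rows; each row is the pose to reach, as a shift and turn from the pose measured when the call began; what a row does not reach only later rows make up. The controller multiplies each number of a shift by 100 mm and each number of a turn by 60 degrees. A row lasts 1/10 s, in which the tool goes at most 50 mm and 8.59 degrees, less where a joint would pass 70% of its speed; a pose out of reach is approached as far as the arm can. A call with a number of a shift or a turn outside -1 to 1 is refused whole. A call with a gripper value outside its range is refused whole. The fingers move at their own pace and stop on an object; FORCE is the grip in N (left out, the last holds). Time passes only in rows, so rows that repeat a pose let the fingers close. It gives the time, the measured TCP pose, the force and the opening at its end, in the units of the state.
- r.read_state(): the state, without advancing time (a new reading comes with each control period).
- eyes.camera(name): name is "scene" or "top" or "wrist"; returns the picture (420x560x3 uint8, blue, green, red); there is no depth.
- eyes.calibration(name): a dict with "fx", "fy", "cx", "cy" (pixels), "R" (3x3) and "t" (3): a world point X has camera coordinates R X + t; the wrist camera has in their place "hand_eye" (4x4, takes a point from camera to tool coordinates, whose origin is the TCP and whose axes are the flange's). Camera axes: x right, y down, z forward; pixel columns grow to the right and rows downward; lengths in m; the calibration is good to about 2 mm. A picture is of the moment at which its call begins: read the wrist's pose just before it. calibration takes no time and is no camera call.
- r.close_job(): hands the job in, once; it reports no verdict.
The state is a dict: "time": time; "joint_positions": joint angles; "joint_vel": joint speeds; "joint_torque": joint torques, N m; "ee_pos": TCP position; "eef_rot": TCP orientation; "ft_force": force on the tool from outside, world axes, zero at the start; "torque": the same for the moment, N m; "width": finger opening in m.
Only numpy, scipy, OpenCV 4.12 (cv2) and the standard library are available. Lean on these libraries where they do the work, as an engineer would, in place of code of your own. Each camera call takes 0.05 s, during which the arm holds its last target. There are 200 camera calls.

TASK

Slide the bearing plate under the camera stage's stabilizer leg so that the leg's foot is centred over the plate's round rubber pad, and let go of the plate. Then crank the leg down until its foot bears firmly on the pad: stop when the crank takes about half as much force again as it did running free, and do not go on to twice the free force or beyond. Let go of the crank, and leave everything else on the table where it stands.

Things in the scene. Friction and masses are not known exactly. Their poses are not given: they have to be found in the camera images.
- jack: Stabilizer leg of the camera stage, fixed. Origin on the table (z = 0) on the leg's vertical axis. The leg hangs from a black gear head (54 mm across, top at 151 mm; tube below it down to 82 mm) and ends in a round rubber foot 38 mm across, hanging 22 to 45 mm above the table at the start: its height is not measured, as the inner leg is pinned at an unknown extension.
- stage (a point): Centre of the stage plate's top, 120 mm up, 220 mm from the leg along the jack's +y. The plate is 150 mm (jack's x) by 220 mm (y), carries a camera (top 178 mm up) and stands on three posts; a bracket joins it to the gear head. The leg's other sides are open.
- crank_axis (a point): The crank's vertical axis (the leg's axis) at the height of the crank arm, 168 mm above the table. The crank is a flat steel arm that swings in a level circle on top of the gear head.
- knob_mid (a point): Middle of the crank's upright black knob, about 194 mm above the table, 45 mm from the crank's axis. The knob is round, 24 mm across, 42 mm tall (21 mm above and below this point), and spins freely on its pin; its underside clears the crank arm by 4 mm. Gear friction shows in full only while turning: held still, less is felt.
- crank (a joint): Crank angle, rad, grows clockwise seen from above: the foot goes down 20 mm a turn. Starts at 0 to 4, ends at 16. Runs free at about 6.7 N at the knob, along its circle; once the foot bears, each further 1 N at the knob puts 14 N on the foot, and the load rises about 9 N per rad (the rubber foot gives 1 mm per 40 N). Self-locking: stays where it is left up to 90 N on the foot.
- plate: The bearing plate, loose: a dark steel bar 190 x 60 x 12 mm, 0.4 to 0.65 kg, lying flat. Origin on its underside, under the centre of its round black rubber pad (48 mm across, top 14 mm above the table). The bar reaches along its x axis from -155 to +35 mm. The fin stands at the far end from the pad.
- plate_fin (a point): Grip point on the plate's upright fin, at x = -125 mm, 45 mm above the plate's underside. The fin is 36 mm long along the plate's x, 12 mm thick along its y, and its top is 63 mm above the underside; it stands on a 50 x 30 mm step whose top is 15 mm above the underside.
- lens_mount: Bystander, loose: round lens in a black ring on a short steel post with a round base, 100 mm tall. Origin at the centre of its underside.
- lens_tube: Bystander, loose: black lens tube standing on end, 31 mm across, 50 mm tall. Origin at the centre of its underside.
- driver: Bystander, loose: hex driver, 150 mm long, lying down. Origin at the centre of its underside.
- filter_box: Bystander, loose: flat grey box 70 x 50 x 22 mm. Origin at the centre of its underside.
- post_base: Bystander, loose: black slotted base 75 x 25 x 10 mm with an upright post holder and post, 85 mm tall. Origin at the centre of its underside.
- jar: Bystander, loose: small jar 44 mm across, 55 mm tall. Origin at the centre of its underside.
There are look-alikes about, which are no part of the job. Leave any pink look-alike of the plate alone.

How it is judged:
By the outcome, as a careful person would: the job done as asked, in the order asked, and still so for the second after the job is handed in, with the robot touching nothing.
It also fails if it takes over 72 s, if anything falls off the work surface, if the arm or the gripper's body presses on something with over 40 N, if the wrist force passes 120 N, or if a joint passes its speed limit or range.

## Working session

There is one attempt and no reset: what is moved stays moved. The work goes in short steps, Python scripts to look and compute and a shell command to move; the robot and the scene stay as the last step left them, time stands still between calls to the robot, and variables do not carry over. Pictures are saved under pics/ and viewed, about 8 in all and at most 12, crops included, and the job is handed in when it is done.

```bash
mkdir -p pics; ls; python3 - <<'E'
from bench import r,eyes
import cv2
s=r.read_state();print(s)
for n in("scene","top"):
    cv2.imwrite(f"pics/{n}0.png",eyes.camera(n));print(n,eyes.calibration(n))
print(eyes.calibration("wrist"))
E
```

```text
pics
{'time': 0.0, 'joint_positions': array([-1.25259973,  0.33285641, -0.06470973,  1.46094529,  0.02162308,
        1.34992727, -0.08844604]), 'joint_vel': array([-1.27534726e-03,  3.86926012e-05,  8.93003171e-04,  5.49293131e-04,
        8.84242002e-04,  6.49587608e-04,  3.27275295e-04]), 'joint_torque': array([ 6.29226470e-04, -6.23257327e+01,  2.47612823e-02, -3.89895988e+01,
       -6.13977271e-02,  3.98123183e-02,  1.06429079e-04]), 'ee_pos': array([0.20877836, 0.5886918 , 0.23276174]), 'eef_rot': array([ 1.69530846e-01,  9.85524619e-01, -7.15660392e-04, -7.85447714e-05]), 'ft_force': array([ 0.39216848, -0.25019515, -0.28989541]), 'torque': array([-0.03180869,  0.05151912,  0.01087727]), 'width': 0.08725672292716345}
scene {'fx': 443.3718542949264, 'fy': 443.3718542949264, 'cx': 279.3174911467268, 'cy': 214.1757025583104, 'R': array([[ 0.84761628,  0.5302506 ,  0.01951764],
       [ 0.37926314, -0.57971461, -0.72117296],
       [-0.37108774,  0.61868027, -0.69248005]]), 't': array([-0.46012263, -0.1585438 ,  1.5007704 ])}
top {'fx': 493.32460844548797, 'fy': 493.32460844548797, 'cx': 287.34414557556613, 'cy': 205.03497261635053, 'R': array([[-0.01898339, -0.99957265, -0.02222942],
       [-0.9826521 ,  0.02275527, -0.1840572 ],
       [ 0.18448438,  0.01834976, -0.98266413]]), 't': array([-0.03026589,  0.5938133 ,  1.20682076])}
{'fx': 318.0257001179171, 'fy': 318.0257001179171, 'cx': 276.53761074455775, 'cy': 206.2430138542009, 'hand_eye': array([[-3.33490004e-04, -9.69415368e-01, -2.45425616e-01,
         6.50804918e-02],
       [ 9.99999943e-01, -3.08871155e-04, -1.38801892e-04,
         1.00060894e-03],
       [ 5.87517935e-05, -2.45425649e-01,  9.69415415e-01,
        -1.51171441e-01],
       [ 0.00000000e+00,  0.00000000e+00,  0.00000000e+00,
         1.00000000e+00]])}
```

View pics/scene0.png

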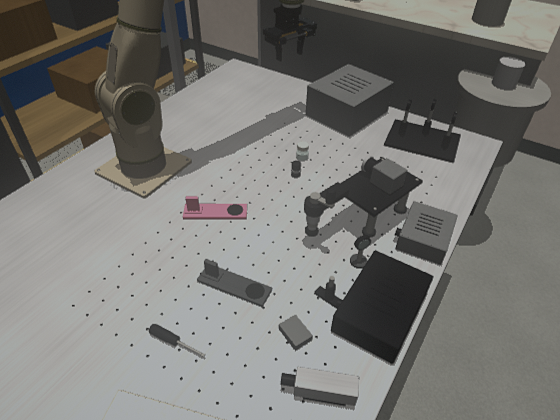

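View pics/top0.png

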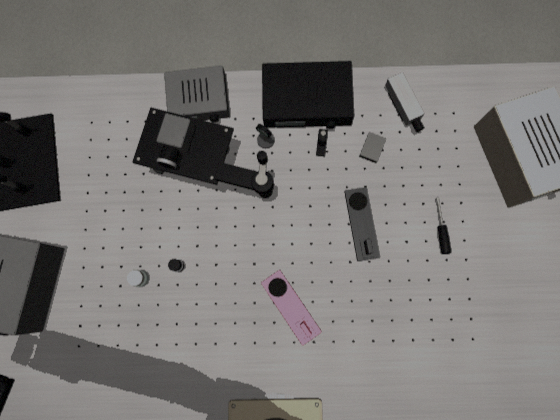

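Candidates for the plate: the dark grey bar in top at (360,222) / scene (235,282), and the pink look-alike at top (290,305) / scene (215,210). I choose the dark grey one. The leg's gear head is near top (264,185) and the knob near (262,157). I'll check both in a close crop.

```bash
cat > h.py <<'E'
import numpy as np,cv2
from bench import r,eyes
def cam(n):
    c=eyes.calibration(n);K=np.array([[c['fx'],0,c['cx']],[0,c['fy'],c['cy']],[0,0,1]])
    if 'R' in c: return K,np.array(c['R']),np.array(c['t'])
    from scipy.spatial.transform import Rotation as Q
    s=r.read_state();T=np.eye(4);T[:3,:3]=Q.from_quat(s['eef_rot']).as_matrix();T[:3,3]=s['ee_pos']
    M=np.linalg.inv(T@c['hand_eye']);return K,M[:3,:3],M[:3,3]
def ray(C,u,v):
    K,R,t=C;return -R.T@t,R.T@np.linalg.solve(K,[u,v,1.])
def onz(C,u,v,z):
    o,d=ray(C,u,v);return o+d*(z-o[2])/d[2]
def px(C,X):
    K,R,t=C;p=K@(R@np.asarray(X,float)+t);return p[:2]/p[2]
def two(C1,p1,C2,p2):
    P=[C[0]@np.c_[C[1],C[2]] for C in(C1,C2)]
    X=cv2.triangulatePoints(P[0],P[1],np.array(p1,float),np.array(p2,float))[:,0];return X[:3]/X[3]
E
python3 - <<'E'
import cv2,numpy as np
t=cv2.imread('pics/top0.png');s=cv2.imread('pics/scene0.png')
f=lambda i,x,y,w,h,k:cv2.convertScaleAbs(cv2.resize(i[y:y+h,x:x+w],None,fx=k,fy=k,interpolation=cv2.INTER_CUBIC),alpha=1.8)
a=f(t,230,140,80,60,5);b=f(t,330,180,60,90,5);b=cv2.resize(b,(200,300))
c=f(s,290,160,80,85,5)[:,:400];d=f(s,190,250,90,60,4)
o=np.zeros((600,800,3),np.uint8)
o[:300,:400]=a;o[300:600,:200]=b;o[:425,400:800]=c
d=cv2.resize(d,(240,160));o[430:590,400:640]=d
cv2.imwrite('pics/c1.png',o)
E
```

```text
(no output)
```

View pics/c1.png

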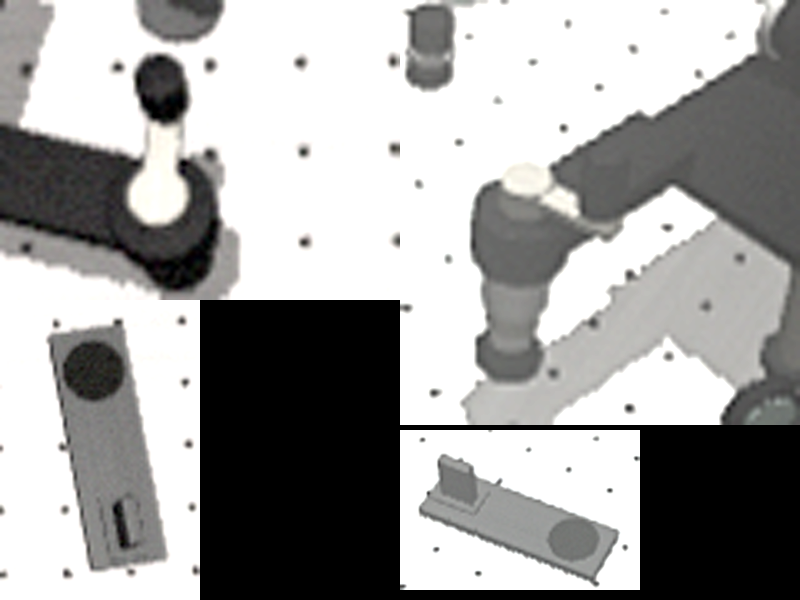

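```bash
python3 - <<'E'
from h import *
T=cam('top');S=cam('scene')
t=cv2.imread('pics/top0.png');s=cv2.imread('pics/scene0.png')
g=t.min(2).astype(int)
# plate mask
m=((g<110)).astype(np.uint8);m[:180]=0;m[270:]=0;m[:,:338]=0;m[:,392:]=0
m=cv2.morphologyEx(m,cv2.MORPH_OPEN,np.ones((5,5)))
c=max(cv2.findContours(m,0,1)[0],key=cv2.contourArea);R=cv2.minAreaRect(c);print(R)
B=cv2.boxPoints(R);P=np.array([onz(T,*p,.012)[:2] for p in B]);print(P.round(4))
pm=np.zeros_like(m);pm[185:220,340:375]=(g[185:220,340:375]<30);
pm=cv2.morphologyEx(pm,cv2.MORPH_OPEN,np.ones((3,3)))
c=max(cv2.findContours(pm,0,1)[0],key=cv2.contourArea);e=cv2.fitEllipse(c);print('pad',e,onz(T,*e[0],.014))
print('scene crop vals',g[200,358],g[225,362])
print('hub',onz(T,261.4,179.6,.170),'head',onz(T,262.4,182,.151),'knobtop',onz(T,262,153.5,.215))
hub=two(T,(261.4,179.6),S,((527-400)/5+290,180/5+160));print('hub tri',hub)
k=two(T,(262.4,157),S,((605-400)/5+290,188/5+160));print('knob tri',k)
print('footbottom scene z=.03',onz(S,311.6,233,.03), 'proj jack',px(S,[hub[0],hub[1],.03]))
# fin: project
x=P.mean(0)
E
```

```text
((361.8489685058594, 223.75149536132812), (72.49085235595703, 23.913440704345703), 79.5625228881836)
[[ 0.6375 -0.1918]
 [ 0.6478 -0.2545]
 [ 0.4584 -0.2792]
 [ 0.4485 -0.2181]]
pad ((357.47186279296875, 200.8235626220703), (15.922910690307617, 16.889629364013672), 100.94042205810547) [ 0.60771662 -0.22715348  0.014     ]
scene crop vals 24 72
hub [0.63349799 0.01477784 0.17      ] head [0.63218154 0.01381051 0.151     ] knobtop [0.68350786 0.00961623 0.215     ]
hub tri [0.63642316 0.01652164 0.16657612]
knob tri [0.6840616  0.01137159 0.18849864]
footbottom scene z=.03 [0.63973707 0.01599483 0.03      ] proj jack [310.66561199 232.42431201]
```

The crop confirms the choice. The dark grey bar has its pad at about (0.608,-0.227) with a heading of about 7.7°, and the fin should be near (0.484,-0.244). The leg axis is about (0.635,0.0155) and the knob about (0.684,0.011). I'm moving toward the fin now.

```bash
python3 -m inch '{"translation":[[0.25,-0.45,0],[0.5,-0.93,0],[0.5,-0.93,0]],"rot":[[0,0,0.02],[0,0,0.05],[0,0,0.05]],"jaw":[50,50,50]}' 20
python3 -m inch '{"translation":[[0.25,-0.45,0],[0.5,-0.93,0],[0.5,-0.93,0]],"rot":[[0,0,0.02],[0,0,0.05],[0,0,0.05]],"jaw":[50,50,50]}'
python3 - <<'E'
from h import *
T=cam('top');S=cam('scene')
for q in [(262,283),(273,270),(277,288),(306,327),(185,145)]: print(q,onz(T,*q,.006))
E
```

```text
time: 0.4
ee_pos: [0.2632, 0.4907, 0.2327]
eef_rot: [0.147, 0.989, -0.002, 0.001]
ft_force: [0.5, 0.6, 1.0]
width: 0.0701
time: 0.7
ee_pos: [0.3163, 0.393, 0.2326]
eef_rot: [0.123, 0.992, -0.002, 0.001]
ft_force: [0.3, 0.9, 0.0]
width: 0.052
(262, 283) [0.39875322 0.02754458 0.006     ]
(273, 270) [ 0.43153603 -0.00135909  0.006     ]
(277, 288) [ 0.38525623 -0.01105015  0.006     ]
(306, 327) [ 0.28619857 -0.08322167  0.006     ]
(185, 145) [0.77558711 0.23469654 0.006     ]
```

```bash
M='x'; python3 -m inch '{"translation":[[0.2,-0.45,0],[0.4,-0.9,0],[0.4,-0.9,0]],"rot":[[0,0,0.02],[0,0,0.05],[0,0,0.05]],"jaw":[50,50,50]}' >/dev/null
python3 -m inch '{"translation":[[0.2,-0.45,0],[0.4,-0.9,0],[0.4,-0.9,0]],"rot":[[0,0,0.02],[0,0,0.05],[0,0,0.05]],"jaw":[50,50,50]}'
python3 -m inch '{"translation":[[0.1,-0.45,0],[0.2,-0.9,0],[0.2,-0.9,0]],"rot":[[0,0,0.02],[0,0,0.05],[0,0,0.05]],"jaw":[50,50,50]}'  >/dev/null
python3 -m inch '{"translation":[[0.1,-0.45,0],[0.2,-0.9,0],[0.2,-0.9,0]],"rot":[[0,0,0.02],[0,0,0.05],[0,0,0.05]],"jaw":[50,50,50]}'
python3 -m inch '{"translation":[[0.1,-0.45,0],[0.2,-0.9,0],[0.2,-0.9,0]],"rot":[[0,0,0.02],[0,0,0.05],[0,0,0.05]],"jaw":[50,50,50]}'
```

```text
time: 1.3
ee_pos: [0.4012, 0.203, 0.2329]
eef_rot: [0.078, 0.997, -0.003, 0.002]
ft_force: [-0.1, 0.3, 0.2]
width: 0.0498
time: 1.9
ee_pos: [0.4432, 0.013, 0.2334]
eef_rot: [0.032, 0.999, -0.004, 0.003]
ft_force: [0.0, 1.4, -0.0]
width: 0.0504
time: 2.2
ee_pos: [0.4638, -0.0819, 0.2337]
eef_rot: [0.009, 1.0, -0.004, 0.004]
ft_force: [0.3, 0.6, 0.4]
width: 0.0499
```

```bash
python3 -m inch '{"translation":[[0.05,-0.4,0],[0.1,-0.8,0],[0.1,-0.8,0]],"rot":[[0,0,0.03],[0,0,0.07],[0,0,0.07]],"jaw":[50,50,50]}' >/dev/null
python3 -m inch '{"translation":[[0.05,-0.4,0],[0.1,-0.8,-0.1],[0.1,-0.8,-0.2],[0.1,-0.8,-0.2]],"rot":[[0,0,0.03],[0,0,0.07],[0,0,0.07],[0,0,0.07]],"jaw":[50,50,50,50]}'
python3 - <<'E'
from h import *
C=cam('wrist');cv2.imwrite('pics/w1.png',eyes.camera('wrist'));np.save('w1.npy',np.array([C[0].ravel(),C[1].ravel(),np.r_[C[2],np.zeros(6)]]))
print(px(C,[.484,-.244,.063]),px(C,[.6077,-.2272,.014]))
E
```

```text
time: 2.9
ee_pos: [0.4836, -0.2449, 0.2122]
eef_rot: [-0.062, 0.998, -0.005, 0.003]
ft_force: [-0.4, 0.1, -0.1]
width: 0.05
[278.86576495 194.86287882] [280.06729679 286.77822882]
```

View pics/w1.png

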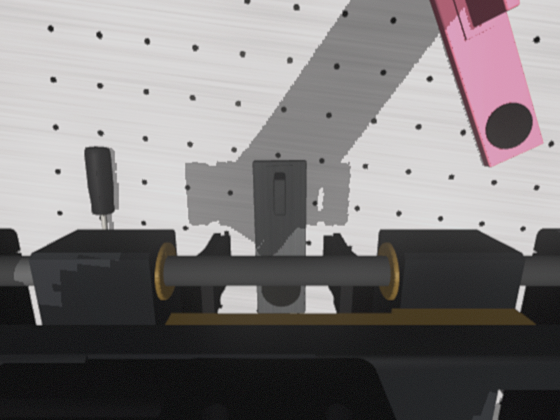

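The wrist view shows the fin top at about (280,193). I predicted (279,195), so the grip is aligned. Descending and closing.

```bash
python3 -m inch '{"translation":[[0,0,-0.4],[0,0,-0.8],[0,0,-1],[0,0,-1]],"rot":[[0,0,0],[0,0,0],[0,0,0],[0,0,0]],"jaw":[50,50,50,50]}' >/dev/null
python3 -m inch '{"translation":[[0,0,-0.3],[0,0,-0.6],[0,0,-0.74],[0,0,-0.74],[0,0,-0.74]],"rot":[[0,0,0],[0,0,0],[0,0,0],[0,0,0],[0,0,0]],"jaw":[50,50,50,50,50]}'
python3 -m inch '{"translation":[[0,0,0],[0,0,0],[0,0,0],[0,0,0],[0,0,0],[0,0,0]],"rot":[[0,0,0],[0,0,0],[0,0,0],[0,0,0],[0,0,0],[0,0,0]],"jaw":[8,8,8,8,8,8]}' 30
```

```text
time: 3.85
ee_pos: [0.4843, -0.2414, 0.0385]
eef_rot: [-0.064, 0.998, -0.004, 0.002]
ft_force: [-0.6, -0.8, 0.2]
width: 0.0501
time: 4.45
ee_pos: [0.4843, -0.2419, 0.0386]
eef_rot: [-0.063, 0.998, -0.004, 0.002]
ft_force: [0.0, -0.3, 0.5]
width: 0.0118
```

```bash
python3 -m inch '{"translation":[[0,0.15,0],[0.05,0.35,0],[0.1,0.6,0],[0.13,0.85,0],[0.13,0.95,0],[0.13,0.95,0]],"rot":[[0,0,0],[0,0,0],[0,0,0],[0,0,0],[0,0,0],[0,0,0]],"jaw":[8,8,8,8,8,8]}'
python3 -m inch '{"translation":[[0,0.15,0],[0.05,0.35,0],[0.1,0.6,0],[0.13,0.75,0],[0.13,0.85,0],[0.13,0.85,0]],"rot":[[0,0,0],[0,0,0],[0,0,0],[0,0,0],[0,0,0],[0,0,0]],"jaw":[8,8,8,8,8,8]}'
python3 - <<'E'
from h import *
t=eyes.camera('top');s=eyes.camera('scene')
cv2.imwrite('pics/t2.png',t);cv2.imwrite('pics/s2.png',s);print(r.read_state()['ee_pos'],r.read_state()['eef_rot'])
f=lambda i,x,y,w,h,k:cv2.convertScaleAbs(cv2.resize(i[y:y+h,x:x+w],None,fx=k,fy=k,interpolation=cv2.INTER_CUBIC),alpha=1.8)
cv2.imwrite('pics/c2.png',np.hstack([f(t,230,140,80,100,5),f(s,270,170,80,100,5)]))
E
```

```text
time: 5.05
ee_pos: [0.4976, -0.1454, 0.0386]
eef_rot: [-0.065, 0.998, -0.004, 0.002]
ft_force: [1.5, 2.7, -1.0]
width: 0.0119
time: 5.65
ee_pos: [0.5107, -0.06, 0.0386]
eef_rot: [-0.065, 0.998, -0.003, 0.002]
ft_force: [2.3, 1.9, -0.9]
width: 0.0117
[ 0.51054713 -0.06036084  0.03856443] [-0.0645819   0.99790504 -0.00313879  0.00220267]
```

View pics/c2.png

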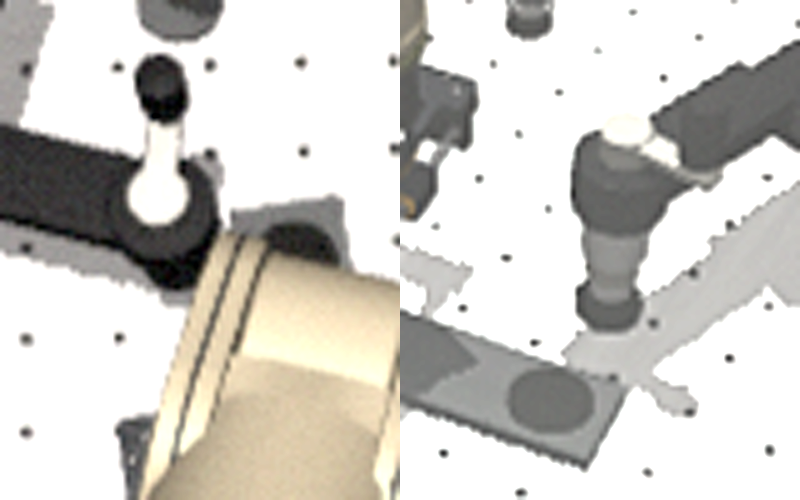

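```bash
python3 - <<'E'
from h import *
T=cam('top');S=cam('scene')
t=cv2.imread('pics/t2.png');s=cv2.imread('pics/s2.png')
print('pad scene',onz(S,300.2,249.8,.014))
g=s.min(2).astype(int)
print('pad gray',g[249:251,297:303])
hub=two(T,(261.6,179.1),S,(315.4,196));print('hub',hub)
# foot silhouette widths in scene
for v in range(226,238): 
    k=np.where(g[v,300:330]<75)[0]; print(v,k.min()+300 if len(k) else 0,k.max()+300 if len(k) else 0, end=' | ')
for v in range(208,222):
    k=np.where(g[v,295:332]<75)[0]; print(v,k.min()+295,k.max()+295,end=' | ')
for X in [(.635,.0155),(.635,.013),(.637,.0155)]:
  for z in(.02,.03,.04,.1): 
    a=np.linspace(0,6.28,60); q=np.array([px(S,[X[0]+.019*np.cos(b),X[1]+.019*np.sin(b),z]) for b in a]); print(X,z,px(S,[*X,z]).round(1),q.min(0).round(1),q.max(0).round(1))
# top-view head circle rows
gt=t.min(2).astype(int)
print()
for v in range(176,190): print(v,gt[v,246:280])
E
```

```text
pad scene [ 0.63800386 -0.04361399  0.014     ]
pad gray [[63 62 61 61 63 61]
 [62 63 63 63 62 62]]
hub [0.63713648 0.01579575 0.1675579 ]
226 307 315 | 227 305 316 | 228 305 317 | 229 305 317 | 230 305 318 | 231 305 318 | 232 305 317 | 233 306 317 | 234 307 321 | 235 308 320 | 236 0 0 | 237 0 0 | 208 304 325 | 209 304 324 | 210 304 323 | 211 299 322 | 212 305 322 | 213 306 321 | 214 307 320 | 215 307 320 | 216 307 319 | 217 307 317 | 218 307 318 | 219 307 318 | 220 307 318 | 221 307 318 | (0.635, 0.0155) 0.02 [309.8 234.9] [303.1 230.1] [316.5 239.8]
(0.635, 0.0155) 0.03 [310.1 232.4] [303.3 227.6] [316.8 237.3]
(0.635, 0.0155) 0.04 [310.3 230. ] [303.5 225.2] [317.  234.9]
(0.635, 0.0155) 0.1 [311.8 214.6] [304.8 209.8] [318.8 219.5]
(0.635, 0.013) 0.02 [309.4 235.4] [302.7 230.6] [316.1 240.3]
(0.635, 0.013) 0.03 [309.6 233. ] [302.9 228.2] [316.3 237.9]
(0.635, 0.013) 0.04 [309.9 230.5] [303.1 225.7] [316.6 235.4]
(0.635, 0.013) 0.1 [311.3 215.1] [304.4 210.3] [318.3 220.1]
(0.637, 0.0155) 0.02 [310.4 235.2] [303.7 230.4] [317.1 240.1]
(0.637, 0.0155) 0.03 [310.7 232.7] [304.  22
[... 1310 characters left out ...]
 26  27  27  29  30  29  32  39  76 110 115 115 112 103
  63  30  27  24  33  28  31  34  13  19  86 143  75  68  68  71]
185 [ 30  31  35  33  29  27  25  32  31  33  28  32  25  31  55  51  46  35
  37  27  31  34  36  32  33  23  12  31  87 118  78  67  71  66]
186 [24 25 27 32 33 33 21 23 30 32 36 29 21 30 29 36 37 28 34 30 37 34 36 34
 31 13  0 39 83 68 53 66 58 57]
187 [ 7  9 15 26 20 24 21 12 24 34 32 29 29 34 26 36 32 35 37 37 33 35 33 34
 17  5 17 47 75 68 62 57 31 53]
188 [55 44  8 15  3  0  4  9 17 29 31 35 36 32 34 33 36 33 36 36 35 35 34 24
  9  0 25 69 79 77 72 46 46 67]
189 [81 74 60 59 53 40 15 11  8 15 26 36 35 35 32 36 32 30 36 33 34 30 20  8
  0  5 47 85 83 84 70 30 58 78]
```

The pad is at (0.638,-0.0436) and the foot axis at (0.637,0.016) in the same scene view. Top and scene agree on a 60 mm move in y and about 0 in x. The foot bottom is at about z 0.037, so it's clear of the plate.

```bash
python3 -m inch '{"translation":[[0,0.12,0],[0,0.3,0],[0,0.45,0],[0,0.55,0],[0,0.6,0],[0,0.6,0]],"rot":[[0,0,0],[0,0,0],[0,0,0],[0,0,0],[0,0,0],[0,0,0]],"jaw":[8,8,8,8,8,8]}'
python3 - <<'E'
from h import *
s=eyes.camera('scene');w=eyes.camera('wrist')
cv2.imwrite('pics/s3.png',s);print(r.read_state()['ee_pos'],r.read_state()['eef_rot'])
f=lambda i,x,y,w,h,k:cv2.convertScaleAbs(cv2.resize(i[y:y+h,x:x+w],None,fx=k,fy=k,interpolation=cv2.INTER_CUBIC),alpha=2.2)
cv2.imwrite('pics/c3.png',f(s,260,190,100,70,8))
E
```

```text
time: 6.35
ee_pos: [0.5105, -0.0, 0.0386]
eef_rot: [-0.065, 0.998, -0.003, 0.002]
ft_force: [0.4, 0.9, 1.4]
width: 0.0118
[ 5.10567414e-01 -5.11951486e-05  3.85741683e-02] [-0.0646123   0.99790415 -0.00273728  0.00224868]
```

View pics/c3.png

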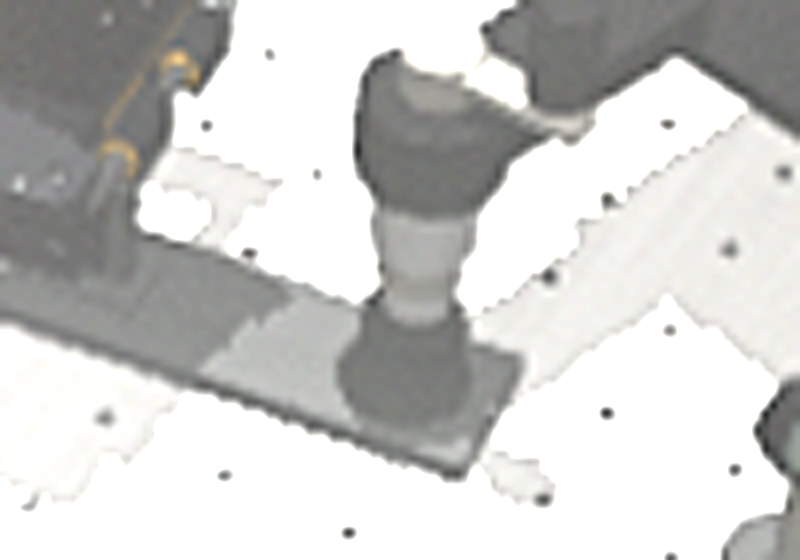

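```bash
python3 - <<'E'
from h import *
from scipy.optimize import least_squares
S=cam('scene');s=cv2.imread('pics/s3.png');g=cv2.GaussianBlur(s,(0,0),.6).mean(2)
def edges(v,u0,th):  # sub-pixel: walk out from u0 until brighter than th
    o=[]
    for d in(-1,1):
        u=u0
        while g[v,u+d]<th:u+=d
        a,b=g[v,u],g[v,u+d];o.append(u+d*(th-a)/(b-a))
    return o
print(g[228:246,300:322].astype(int))
for v in list(range(198,212))+list(range(216,226)): print(v,np.round(edges(v,312,95 ),1))
C=lambda X,z,R:np.array([px(S,[X[0]+R*np.cos(b),X[1]+R*np.sin(b),z]) for b in np.linspace(0,6.28,200)])
for X in [(.637,.0155),(.6385,.016)]:
  for z,R in[(.014,.024),(.151,.027),(.037,.019)]:
    q=C(X,z,R);print(X,z,px(S,[*X,z]).round(2),q.min(0).round(1),q.max(0).round(1))
E
```

```text
[[ 83  82  82  85  86  68  51  55  67  77  80  80  80  79  78  71  57  72
  121 146 120 112]
 [ 85  85  85  85  79  60  53  54  61  71  76  78  77  77  73  65  54  62
   94 114 109 107]
 [ 85  85  86  86  80  59  54  54  54  58  64  67  66  65  61  55  52  56
   77 107 110 109]
 [ 86  86  86  85  76  58  55  55  54  55  56  56  56  56  54  54  53  56
   74 104 110 109]
 [ 86  87  85  78  66  55  54  55  55  55  55  55  55  55  55  55  53  55
   69  89  97  99]
 [ 86  86  80  67  58  54  54  54  55  56  55  56  55  55  55  55  53  55
   62  68  70  76]
 [ 86  82  71  59  56  55  55  54  55  55  55  54  55  55  54  54  54  55
   61  65  65  65]
 [ 85  80  63  55  55  55  55  55  55  56  55  54  54  55  54  54  54  55
   60  66  66  65]
 [ 86  80  62  55  56  56  56  56  56  56  56  56  55  55  55  55  55  55
   58  64  65  66]
 [ 87  81  64  56  56  56  56  56  56  56  56  56  55  56  56  56  56  55
   57  64  67  66]
 [ 87  84  70  57  56  56  57  57  57  57  56  56  56  56  56  56  55  56
   59  65  67  66]
 [ 88  87  80  60  56  57  57  57  57  57  57  57  57  56  56  57  56  57
   
[... 702 characters left out ...]
05 [303.8 333.3]
206 [303.7 332.5]
207 [303.7 328.4]
208 [303.7 326.3]
209 [303.7 324.8]
210 [303.8 323.4]
211 [304.1 322.9]
216 [306.4 319.4]
217 [306.1 318.9]
218 [306.1 318.8]
219 [306.3 318.6]
220 [306.5 318.5]
221 [306.8 318.2]
222 [306.9 317.3]
223 [306.9 317. ]
224 [307.1 316.9]
225 [307.1 316.5]
(0.637, 0.0155) 0.014 [310.28 236.61] [301.9 230.6] [318.7 242.8]
(0.637, 0.0155) 0.151 [313.81 200.97] [303.6 194.2] [324.1 208. ]
(0.637, 0.0155) 0.037 [310.84 231.  ] [304.1 226.2] [317.6 235.9]
(0.6385, 0.016) 0.014 [310.83 236.71] [302.4 230.7] [319.3 242.9]
(0.6385, 0.016) 0.151 [314.4  201.07] [304.2 194.3] [324.6 208.1]
(0.6385, 0.016) 0.037 [311.39 231.11] [304.6 226.3] [318.1 236. ]
```

Sub-pixel edges put the pad about 2 mm short of the axis in +x, and the grip kinematics and top view agree. I'll correct by 2 mm, release, go up and look at the knob.

```bash
python3 -m inch '{"translation":[[0.01,0,0],[0.02,0,0],[0.02,0,0],[0.02,0,0]],"rot":[[0,0,0],[0,0,0],[0,0,0],[0,0,0]],"jaw":[8,8,8,8]}'
python3 -m inch '{"translation":[[0,0,0],[0,0,0],[0,0,0],[0,0,0],[0,0,0.1],[0,0,0.4],[0,0,0.9],[0,0,1],[0,0,1]],"rot":[[0,0,0],[0,0,0],[0,0,0],[0,0,0],[0,0,0],[0,0,0],[0,0,0],[0,0,0],[0,0,0]],"jaw":[50,50,50,50,60,60,60,60,60]}' 40
python3 -m inch '{"translation":[[0,0,0.4],[0,0,0.9],[0,0,1],[0,0,1]],"rot":[[0,0,0],[0,0,0],[0,0,0],[0,0,0]],"jaw":[60,60,60,60]}'
python3 -m inch '{"translation":[[0,0,0.2],[0.3,0.04,0.3],[0.7,0.05,0.3],[0.9,0.06,0.3],[0.9,0.06,0.3]],"rot":[[0,0,0],[0,0,0],[0,0,0],[0,0,0],[0,0,0]],"jaw":[60,60,60,60,60]}'
python3 - <<'E'
from h import *
C=cam('wrist');w=eyes.camera('wrist');cv2.imwrite('pics/w4.png',w);cv2.imwrite('pics/t4.png',eyes.camera('top'));cv2.imwrite('pics/s4.png',eyes.camera('scene'))
for X in[(.684,.011,.215),(.636,.0155,.169)]:print(px(C,X))
E
```

```text
time: 6.85
ee_pos: [0.5106, -0.0001, 0.0385]
eef_rot: [-0.064, 0.998, -0.002, 0.0]
ft_force: [-11.9, 0.7, 15.4]
width: 0.0116
time: 7.75
ee_pos: [0.512, 0.0002, 0.1408]
eef_rot: [-0.064, 0.998, -0.001, 0.002]
ft_force: [-0.2, -0.1, 0.6]
width: 0.0594
time: 8.15
ee_pos: [0.5125, 0.0004, 0.2413]
eef_rot: [-0.065, 0.998, -0.001, 0.003]
ft_force: [0.7, 0.0, -0.7]
width: 0.0603
time: 8.65
ee_pos: [0.6033, 0.0068, 0.2672]
eef_rot: [-0.065, 0.998, -0.002, 0.001]
ft_force: [-0.9, 0.4, -0.3]
width: 0.0599
[268.18027462 330.37392572]
[282.21928523 246.95072085]
```

View pics/w4.png

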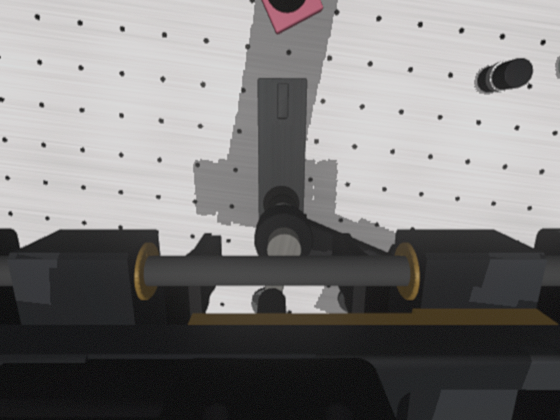

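The wrist view shows the hub at (284,244), the plate's bar with its rear edge at v≈78, and the fin at (282,100). The 2 mm nudge was swallowed by friction, so I'm measuring plate against hub in this same picture.

```bash
python3 - <<'E'
from h import *
C=cam('wrist');w=cv2.imread('pics/w4.png');g=cv2.GaussianBlur(w,(0,0),.7).mean(2)
# use settled pose
print(r.read_state()['ee_pos'])
P=[]
for v in range(95,175,8):
    L=[];
    row=g[v];d=np.gradient(row)
    l=250+np.argmin(d[250:268]);R=297+np.argmax(np.abs(d[297:315]));P.append((v,l,R,onz(C,l,v,.012)[:2],onz(C,R,v,.012)[:2]))
A=np.array([p[3] for p in P]);B=np.array([p[4] for p in P])
for p in P[::3]:print(p[0],p[1],p[2],p[3].round(4),p[4].round(4),np.linalg.norm(p[3]-p[4]).round(4))
top=[];
for u in range(264,302,6):
    d=np.gradient(g[:,u]);v=70+np.argmin(d[70:90]);top.append(onz(C,u,v,.012)[:2])
top=np.array(top);print('rear',top.round(4).tolist())
m=(A+B)/2;f=np.polyfit(m[:,0],m[:,1],1);th=np.arctan(f[0]);print('heading',np.degrees(th))
th=.13 if abs(th-.13)>.03 else th
x=top[:,0].mean();y=top[:,1].mean();c=np.array([x,np.polyval(f,x)]);print('pad',c+.155*np.array([np.cos(th),np.sin(th)]))
# fin
print(g[80:125:4,270:296].astype(int))
# hub disc
h=g[225:262,265:305];print(h[::3,::2].astype(int))
E
python3 - <<'E'
import cv2,numpy as np
f=lambda i,x,y,w,h,k:cv2.convertScaleAbs(cv2.resize(i[y:y+h,x:x+w],None,fx=k,fy=k,interpolation=cv2.INTER_CUBIC),alpha=2.2)
w=cv2.imread('pics/w4.png');s=cv2.imread('pics/s4.png')
cv2.imwrite('pics/c4.png',np.hstack([f(w,240,180,80,140,4),f(s,260,190,80,93,6)[:560]]))
E
```

```text
[0.60152816 0.00594942 0.26934906]
95 257 306 [ 0.5052 -0.031 ] [0.4976 0.0281] 0.0596
119 257 310 [ 0.5332 -0.0279] [0.5248 0.0372] 0.0656
143 258 305 [ 0.562  -0.0233] [0.5544 0.0355] 0.0593
167 258 304 [ 0.5921 -0.0199] [0.5845 0.0387] 0.0591
rear [[0.4837, -0.025], [0.4828, -0.0179], [0.4819, -0.0107], [0.481, -0.0036], [0.4801, 0.0036], [0.4803, 0.0109], [0.4782, 0.0179]]
heading 5.143772477767063
pad [0.63484585 0.01991926]
[[75 73 72 73 74 74 74 74 73 73 73 74 74 74 73 73 73 73 74 73 72 71 72 72
  72 72]
 [75 75 75 76 76 76 72 67 66 69 70 70 70 70 69 69 68 65 65 70 74 74 73 73
  73 73]
 [75 75 76 76 77 76 72 66 67 72 75 75 75 75 76 75 72 66 64 70 74 75 74 74
  73 73]
 [76 75 76 76 76 76 72 67 69 74 76 76 76 75 75 75 72 65 64 70 74 74 74 73
  73 74]
 [76 75 75 76 77 75 71 66 69 75 77 77 77 76 76 74 71 64 63 70 74 75 74 73
  73 73]
 [76 75 76 76 76 76 71 66 70 75 76 76 74 74 74 73 70 66 67 72 74 75 74 73
  73 74]
 [76 75 76 76 76 75 71 66 68 75 77 76 75 75 74 73 70 66 67 72 75 75 74 73
  73 73]
 [75 75 76 76 77 76 71 66 70 75 78 77 75 74 74 72 69 66 67 72 75 75 74 74
  73 74]
 [
[... 1132 characters left out ...]
4 117 118 114 113 114 112 112 116 110
   58  38]
 [ 45  55  83  85  86  86  84  84  85  88  86  84  84  84  83  84  85  73
   45  42]
 [ 53  53  52  51  52  52  51  52  50  51  51  51  50  50  50  50  50  50
   51  51]
 [ 61  60  60  60  60  59  58  59  59  58  58  58  58  58  58  58  58  58
   58  57]]Traceback (most recent call last):
  File "<stdin>", line 4, in <module>
    return _nx.concatenate(arrs, 1, dtype=dtype, casting=casting)
           ~~~~~~~~~~~~~~~^^^^^^^^^^^^^^^^^^^^^^^^^^^^^^^^^^^^^^^
ValueError: all the input array dimensions except for the concatenation axis must match exactly, but along dimension 0, the array at index 0 has size 560 and the array at index 1 has size 558
```

```bash
python3 -m inch '{"translation":[[0.2,0.02,0.05],[0.4,0.04,0.1],[0.5,0.06,0.1],[0.5,0.06,0.1],[0.5,0.06,0.1],[0.5,0.06,0.1]],"rot":[[0,0,0],[0,0,0],[0,0,0],[0,0,0],[0,0,0],[0,0,0]],"jaw":[60,60,60,60,60,60]}'
python3 - <<'E'
from h import *
C=cam('wrist');w=eyes.camera('wrist');cv2.imwrite('pics/w5.png',w);print(r.read_state()['ee_pos'],r.read_state()['eef_rot'])
s=cv2.imread('pics/s4.png')
f=lambda i,x,y,w,h,k:cv2.convertScaleAbs(cv2.resize(i[y:y+h,x:x+w],None,fx=k,fy=k,interpolation=cv2.INTER_CUBIC),alpha=2.2)
cv2.imwrite('pics/c5.png',np.hstack([f(w,230,40,100,140,4),f(w,230,180,100,140,4)]))
for X in[(.684,.011,.215),(.636,.0155,.169)]:print(px(C,X))
E
```

```text
time: 9.4
ee_pos: [0.6507, 0.0116, 0.2794]
eef_rot: [-0.064, 0.998, -0.001, 0.001]
ft_force: [-0.5, -0.2, -0.5]
width: 0.0597
[0.65079974 0.0117643  0.27951847] [-6.40658360e-02  9.97944073e-01 -8.72976801e-04  1.55983523e-03]
[269.84864117 263.17519984]
[283.45606347 187.99336451]
```

View pics/c5.png

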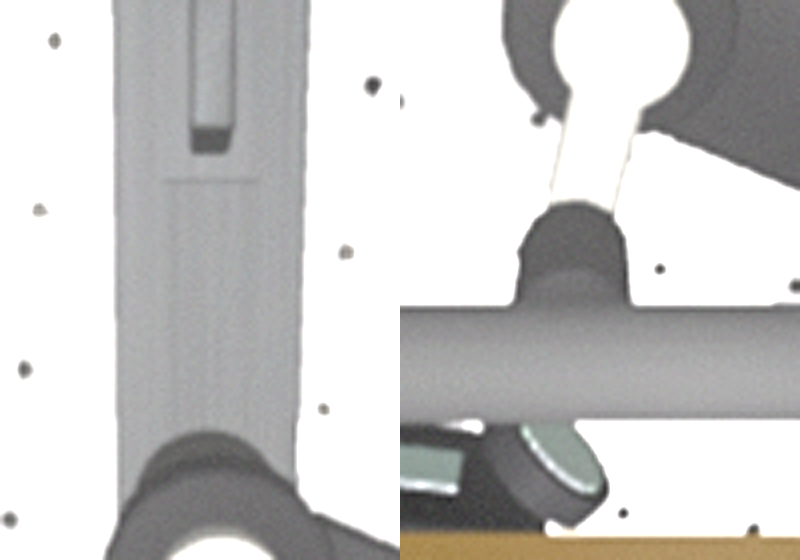

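```bash
python3 - <<'E'
from h import *
C=cam('wrist')
print('pad near',onz(C,281.7,147.5,.014)+[.024,0,0])
print('step edge',onz(C,282.7,85.2,.015),'fin end',onz(C,282.7,71.5,.063), onz(C,282.7,77.5,.015))
for z in(.169,.171):print('hub',z,onz(C,285.5,190.5,z))
print('knob',onz(C,273.7,247.5,.215)+[.012,0,0],onz(C,273.7,230,.173)+[.012,0,0])
# head circle z .151: left edge u=(503-400)/4+230
print('headL',onz(C,255.7,187,.151)[1]+.027)
E
```

```text
pad near [0.6375216 0.0132404 0.014    ]
step edge [0.53849894 0.00451217 0.015     ] fin end [0.53024679 0.00261453 0.063     ] [0.52972732 0.00334136 0.015     ]
hub 0.169 [0.63809759 0.01761928 0.169     ]
hub 0.171 [0.63769936 0.01751485 0.171     ]
knob [0.68369156 0.01240361 0.215     ] [0.68458907 0.01205251 0.173     ]
headL 0.018724732917708174
```

The wrist view shows the foot, the pad rim at (282,147), the hub at (285.5,190.5) and the knob at about (274,247). Plate features put the pad at about (0.637,0.0167) against the hub at (0.638,0.0176). That's within 1–1.5 mm, so I'm moving on to the crank.

```bash
python3 -m inch '{"translation":[[0.2,0,0],[0.32,0,0],[0.32,0,-0.3],[0.32,0,-0.6],[0.32,0,-0.8],[0.32,0,-0.89],[0.32,0,-0.89],[0.32,0,-0.89]],"rot":[[0,0,0],[0,0,0],[0,0,0],[0,0,0],[0,0,0],[0,0,0],[0,0,0],[0,0,0]],"jaw":[60,60,60,60,60,60,60,60]}'
python3 -m inch '{"translation":[[0,0,0],[0,0,0],[0,0,0],[0,0,0],[0,0,0],[0,0,0],[0,0,0]],"rot":[[0,0,0],[0,0,0],[0,0,0],[0,0,0],[0,0,0],[0,0,0],[0,0,0]],"jaw":[20,20,20,20,20,20,20]}' 30
```

```text
time: 10.25
ee_pos: [0.6831, 0.0116, 0.1919]
eef_rot: [-0.064, 0.998, -0.001, 0.002]
ft_force: [0.1, -0.3, 0.0]
width: 0.0599
time: 10.95
ee_pos: [0.6831, 0.0125, 0.1918]
eef_rot: [-0.064, 0.998, -0.0, 0.002]
ft_force: [-0.8, 3.1, 1.8]
width: 0.0233
```

```bash
cat > arc.py <<'E'
import sys,numpy as np
from bench import r
def plan(cx,cy,a_from,a_to,n,R=.045):
    p=r.read_state()['ee_pos'];print([[round(10*(cx+R*np.cos(np.radians(a))-p[0]),2),round(10*(cy+R*np.sin(np.radians(a))-p[1]),2),0] for a in np.linspace(a_from,a_to,n)])
def ang(cx,cy):
    s=r.read_state();d=s['ee_pos'][:2]-[cx,cy];u=d/np.hypot(*d);f=s['ft_force']
    print('ang',np.degrees(np.arctan2(d[1],d[0])).round(1),'rad',np.hypot(*d).round(4),'Ftan(resist ccw)',np.round(f[0]*-u[1]+f[1]*u[0],2),'Frad out',np.round(f[0]*u[0]+f[1]*u[1],2),'z',s['ee_pos'][2],f[2].round(2))
E
python3 -c "
from arc import *
ang(.638,.0172);plan(.638,.0172,-10,-100,12)"
```

```text
ang -6.0 rad 0.0453 Ftan(resist ccw) 3.03 Frad out -1.08 z 0.1918383011611356 1.78
[[np.float64(-0.01), np.float64(-0.03), 0], [np.float64(-0.02), np.float64(-0.09), 0], [np.float64(-0.05), np.float64(-0.15), 0], [np.float64(-0.08), np.float64(-0.21), 0], [np.float64(-0.12), np.float64(-0.26), 0], [np.float64(-0.17), np.float64(-0.3), 0], [np.float64(-0.22), np.float64(-0.34), 0], [np.float64(-0.28), np.float64(-0.37), 0], [np.float64(-0.34), np.float64(-0.39), 0], [np.float64(-0.4), np.float64(-0.4), 0], [np.float64(-0.47), np.float64(-0.4), 0], [np.float64(-0.53), np.float64(-0.4), 0]]
```

```bash
sed -i 's/round(10\*(c\(.\)/round(10*float(c\1/g' arc.py
python3 -m inch '{"translation":[[-0.01,-0.03,0],[-0.02,-0.09,0],[-0.05,-0.15,0],[-0.08,-0.21,0],[-0.12,-0.26,0],[-0.17,-0.3,0],[-0.22,-0.34,0],[-0.28,-0.37,0],[-0.34,-0.39,0],[-0.4,-0.4,0],[-0.47,-0.4,0],[-0.53,-0.4,0]],"rot":[[0,0,0],[0,0,0],[0,0,0],[0,0,0],[0,0,0],[0,0,0],[0,0,0],[0,0,0],[0,0,0],[0,0,0],[0,0,0],[0,0,0]],"jaw":[20,20,20,20,20,20,20,20,20,20,20,20]}'
python3 -c "
from arc import *
ang(.638,.0172);plan(.638,.0172,-110,-210,12)"
```

```text
time: 12.15
ee_pos: [0.631, -0.0277, 0.1919]
eef_rot: [-0.064, 0.998, -0.001, 0.004]
ft_force: [8.1, 2.1, -3.8]
width: 0.023
ang -98.9 rad 0.0454 Ftan(resist ccw) 7.67 Frad out -3.33 z 0.19194683562087678 -3.84
[[-0.08, 0.03, 0], [-0.15, 0.06, 0], [-0.21, 0.09, 0], [-0.26, 0.14, 0], [-0.3, 0.2, 0], [-0.34, 0.26, 0], [-0.36, 0.33, 0], [-0.38, 0.4, 0], [-0.38, 0.47, 0], [-0.37, 0.54, 0], [-0.35, 0.61, 0], [-0.32, 0.67, 0]]
```

```bash

python3 -m inch '{"translation":[[-0.08,0.03,0],[-0.15,0.06,0],[-0.21,0.09,0],[-0.26,0.14,0],[-0.3,0.2,0],[-0.34,0.26,0],[-0.36,0.33,0],[-0.38,0.4,0],[-0.38,0.47,0],[-0.37,0.54,0],[-0.35,0.61,0],[-0.32,0.67,0]],"rot":[[0,0,0],[0,0,0],[0,0,0],[0,0,0],[0,0,0],[0,0,0],[0,0,0],[0,0,0],[0,0,0],[0,0,0],[0,0,0],[0,0,0]],"jaw":[20,20,20,20,20,20,20,20,20,20,20,20]}'
python3 -c "
from arc import *
ang(.638,.0172);plan(.638,.0172,-220,-300,10)"
```

```text
time: 13.35
ee_pos: [0.5981, 0.037, 0.1918]
eef_rot: [-0.063, 0.998, -0.002, 0.002]
ft_force: [-5.0, -5.2, 2.4]
width: 0.0233
ang 153.7 rad 0.0446 Ftan(resist ccw) 6.87 Frad out 2.17 z 0.19176822268434124 2.42
[[0.05, 0.09, 0], [0.1, 0.14, 0], [0.16, 0.18, 0], [0.22, 0.22, 0], [0.29, 0.24, 0], [0.36, 0.25, 0], [0.43, 0.25, 0], [0.49, 0.24, 0], [0.56, 0.22, 0], [0.62, 0.19, 0]]
```

```bash

python3 -m inch '{"translation":[[0.05,0.09,0],[0.1,0.14,0],[0.16,0.18,0],[0.22,0.22,0],[0.29,0.24,0],[0.36,0.25,0],[0.43,0.25,0],[0.49,0.24,0],[0.56,0.22,0],[0.62,0.19,0]],"rot":[[0,0,0],[0,0,0],[0,0,0],[0,0,0],[0,0,0],[0,0,0],[0,0,0],[0,0,0],[0,0,0],[0,0,0]],"jaw":[20,20,20,20,20,20,20,20,20,20]}'
python3 -c "
from arc import *
ang(.638,.0172);plan(.638,.0172,-306,-342,6)
from h import *
s=eyes.camera('scene')
cv2.imwrite('pics/c6.png',cv2.convertScaleAbs(cv2.resize(s[190:260,260:360],None,fx=8,fy=8,interpolation=cv2.INTER_CUBIC),alpha=2.2))"
```

```text
time: 14.35
ee_pos: [0.6595, 0.0566, 0.1917]
eef_rot: [-0.064, 0.998, -0.001, 0.001]
ft_force: [-6.4, 3.0, 4.4]
width: 0.0235
ang 61.5 rad 0.0449 Ftan(resist ccw) 7.05 Frad out -0.47 z 0.19174525202524223 4.43
[[0.05, -0.03, 0], [0.09, -0.07, 0], [0.13, -0.11, 0], [0.17, -0.15, 0], [0.19, -0.2, 0], [0.21, -0.26, 0]]
```

View pics/c6.png

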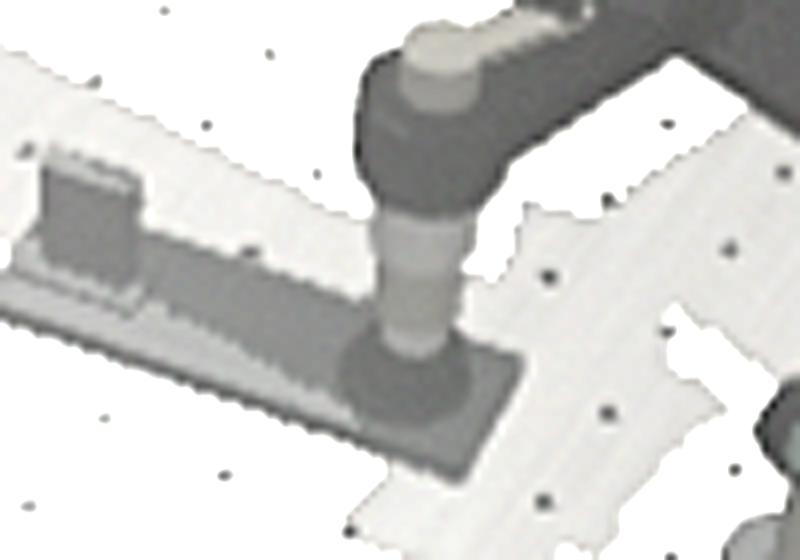

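The foot is now just above the pad and centred to within about 2 mm, with a tangential force of about 7 N running free. I'll continue in short arcs.

```bash

python3 -m inch '{"translation":[[0.05,-0.03,0],[0.09,-0.07,0],[0.13,-0.11,0],[0.17,-0.15,0],[0.19,-0.2,0],[0.21,-0.26,0]],"rot":[[0,0,0],[0,0,0],[0,0,0],[0,0,0],[0,0,0],[0,0,0]],"jaw":[20,20,20,20,20,20]}'
python3 -c "
from arc import *
ang(.638,.0172);plan(.638,.0172,-350,-374,4)"
```

```text
time: 15.0
ee_pos: [0.6809, 0.0316, 0.1918]
eef_rot: [-0.064, 0.998, -0.0, 0.002]
ft_force: [-3.5, 5.8, 2.7]
width: 0.0232
ang 18.6 rad 0.0452 Ftan(resist ccw) 6.57 Frad out -1.43 z 0.19178366094080473 2.72
[[0.01, -0.07, 0], [0.02, -0.13, 0], [0.02, -0.19, 0], [0.01, -0.25, 0]]
```

```bash

python3 -m inch '{"translation":[[0.01,-0.07,0],[0.02,-0.13,0],[0.02,-0.19,0],[0.01,-0.25,0]],"rot":[[0,0,0],[0,0,0],[0,0,0],[0,0,0]],"jaw":[20,20,20,20]}'
python3 -c "
from arc import *
ang(.638,.0172);plan(.638,.0172,-380,-398,4)"
```

```text
time: 15.4
ee_pos: [0.6825, 0.0091, 0.1919]
eef_rot: [-0.065, 0.998, 0.001, 0.002]
ft_force: [3.0, 8.1, -0.1]
width: 0.0231
ang -10.3 rad 0.0453 Ftan(resist ccw) 8.47 Frad out 1.5 z 0.19186859888779306 -0.14
[[-0.02, -0.07, 0], [-0.04, -0.12, 0], [-0.06, -0.16, 0], [-0.09, -0.2, 0]]
```

```bash

python3 -m inch '{"translation":[[-0.01,-0.04,0],[-0.02,-0.07,0],[-0.03,-0.1,0]],"rot":[[0,0,0],[0,0,0],[0,0,0]],"jaw":[20,20,20]}'
python3 -c "
from arc import *
ang(.638,.0172);plan(.638,.0172,-386,-396,3)"
```

```text
time: 15.7
ee_pos: [0.6807, 0.0021, 0.192]
eef_rot: [-0.067, 0.998, 0.002, 0.004]
ft_force: [5.7, 9.0, -1.8]
width: 0.0233
ang -19.5 rad 0.0453 Ftan(resist ccw) 10.39 Frad out 2.37 z 0.1919576139303043 -1.8
[[-0.02, -0.05, 0], [-0.04, -0.08, 0], [-0.06, -0.11, 0]]
```

```bash

python3 -m inch '{"translation":[[-0.01,-0.02,0],[-0.01,-0.03,0]],"rot":[[0,0,0],[0,0,0]],"jaw":[20,20]}'
python3 -c "
from arc import *
ang(.638,.0172)"
```

```text
time: 15.9
ee_pos: [0.6805, 0.0016, 0.1919]
eef_rot: [-0.068, 0.998, 0.004, 0.005]
ft_force: [4.4, 8.7, -1.5]
width: 0.023
ang -20.2 rad 0.0453 Ftan(resist ccw) 9.72 Frad out 1.13 z 0.1919375261911725 -1.55
```

```bash

python3 -m inch '{"translation":[[-0.01,-0.02,0],[-0.02,-0.04,0],[-0.02,-0.04,0]],"rot":[[0,0,0],[0,0,0],[0,0,0]],"jaw":[20,20,20]}'
python3 -c "
from arc import *
ang(.638,.0172)"
```

```text
time: 16.2
ee_pos: [0.6798, -0.0001, 0.192]
eef_rot: [-0.069, 0.998, 0.005, 0.007]
ft_force: [7.0, 7.1, -2.6]
width: 0.0235
ang -22.5 rad 0.0452 Ftan(resist ccw) 9.2 Frad out 3.78 z 0.19199146451748705 -2.59
```

The last moving reading was 10.4 N, and I've turned about 3° since. That puts it at about 10.6 N against a free force of about 7 N, so roughly 1.5×. Releasing and backing off.

```bash

python3 -m inch '{"translation":[[0,0,0],[0,0,0],[0,0,0],[0,0,0],[0,0,0.1],[0,0,0.4],[0,0,0.8],[0,0,1],[0,0,1]],"rot":[[0,0,0],[0,0,0],[0,0,0],[0,0,0],[0,0,0],[0,0,0],[0,0,0],[0,0,0],[0,0,0]],"jaw":[55,55,55,55,55,55,55,55,55]}'
python3 -m inch '{"translation":[[-0.3,-0.3,0.1],[-0.7,-0.6,0.1],[-1,-0.9,0.1],[-1,-1,0.1]],"rot":[[0,0,0],[0,0,0],[0,0,0],[0,0,0]],"jaw":[55,55,55,55]}'
python3 -m inch '{"translation":[[-0.3,-0.3,0],[-0.6,-0.7,0],[-0.6,-1,0],[-0.6,-1,0],[-0.6,-1,0]],"rot":[[0,0,0],[0,0,0],[0,0,0],[0,0,0],[0,0,0]],"jaw":[55,55,55,55,55]}'
python3 - <<'E'
from h import *
s=eyes.camera('scene');t=eyes.camera('top');cv2.imwrite('pics/s7.png',s);cv2.imwrite('pics/t7.png',t)
f=lambda i,x,y,w,h,k:cv2.convertScaleAbs(cv2.resize(i[y:y+h,x:x+w],None,fx=k,fy=k,interpolation=cv2.INTER_CUBIC),alpha=2.2)
a=f(s,260,170,80,90,5);b=f(t,230,140,80,90,5);cv2.imwrite('pics/c7.png',np.hstack([a,b]))
# bystanders unmoved?
for n,i in(('scene',s),('top',t)):
    d=cv2.absdiff(i,cv2.imread(f'pics/{n}0.png')).max(2)
    print(n,[(x,y,w,h) for x,y,w,h in map(cv2.boundingRect,cv2.findContours(cv2.morphologyEx((d>40).astype(np.uint8),cv2.MORPH_OPEN,np.ones((3,3))),0,2)[0])])
E
```

```text
time: 17.1
ee_pos: [0.681, -0.0009, 0.2965]
eef_rot: [-0.069, 0.998, 0.004, 0.01]
ft_force: [-0.0, -0.5, -0.8]
width: 0.055
time: 17.5
ee_pos: [0.5774, -0.1056, 0.3073]
eef_rot: [-0.066, 0.998, 0.005, 0.01]
ft_force: [0.9, -0.3, 1.3]
width: 0.0549
time: 18.0
ee_pos: [0.5174, -0.2058, 0.3071]
eef_rot: [-0.065, 0.998, 0.005, 0.01]
ft_force: [1.0, 0.8, -0.1]
width: 0.0553
scene [(203, 289, 33, 23), (239, 281, 33, 26), (197, 274, 11, 11), (315, 248, 6, 6), (323, 247, 6, 5), (258, 209, 61, 36), (322, 199, 3, 4), (133, 183, 4, 3), (146, 176, 21, 13), (118, 173, 7, 6), (116, 164, 4, 5), (108, 134, 4, 4), (110, 117, 3, 4), (158, 116, 5, 15), (99, 113, 3, 5), (148, 111, 6, 8), (106, 94, 12, 8), (99, 77, 5, 5), (154, 60, 152, 218), (200, 60, 3, 4), (203, 54, 4, 3), (218, 53, 12, 6), (185, 50, 11, 19), (234, 42, 8, 9), (224, 42, 8, 7), (97, 36, 8, 11), (112, 32, 22, 8), (112, 20, 3, 3), (179, 16, 3, 3), (177, 12, 3, 3), (142, 5, 6, 6), (233, 0, 5, 6), (227, 0, 5, 7), (174, 0, 52, 36)]
top [(295, 418, 3, 2), (268, 411, 9, 7), (274, 400, 18, 11), (0, 374, 15, 39), (11, 330, 248, 90), (352, 261, 3, 4), (345, 217, 79, 203), (372, 206, 5, 5), (418, 200, 3, 3), (261, 189, 119, 210), (345, 189, 13, 9), (256, 189, 30, 64), (273, 172, 7, 14), (265, 171, 3, 3), (360, 162, 12, 26), (373, 153, 3, 3), (266, 152, 7, 14), (257, 151, 7, 14), (385, 134, 69, 71)]
```

View pics/c7.png

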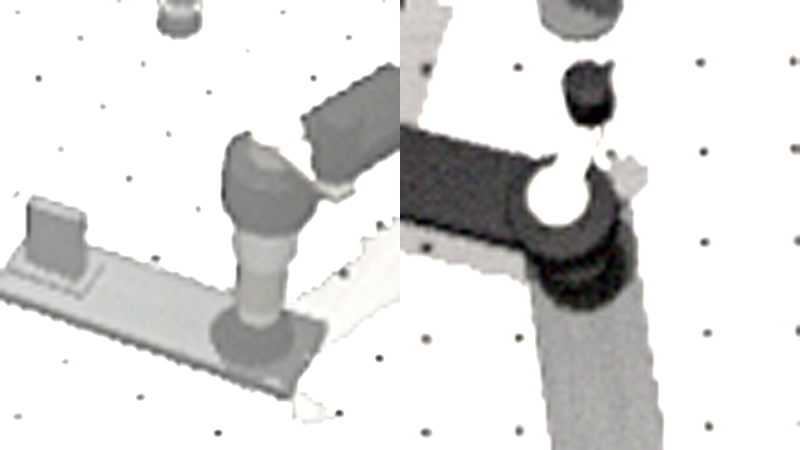

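```bash
python3 - <<'E'
from h import *
S=cam('scene');g=cv2.imread('pics/s7.png').mean(2)
for v in range(216,246,1): print(v,g[v,299:323].astype(int))
for z in(.014,.03,.05,.08):print(z,px(S,[.6375,.0165,z]).round(2))
E
```

```text
216 [185 185 186 186 186 190 188 110  74  75  69  67  61  60  58  57  59  59
  59  64  72 131 199 185]
217 [186 185 186 185 187 191 186  85  76  84  86  86  81  74  70  72  74  73
  72  79  95 170 188 180]
218 [185 186 184 184 186 190 185  86  75  82  84  86  86  88  88  89  86  85
  82  76  92 175 183 179]
219 [186 184 184 185 187 188 185  97  74  82  84  85  85  86  86  86  83  82
  82  73  99 195 182 181]
220 [184 184 186 186 185 187 186 117  72  81  85  85  86  86  86  84  84  83
  81  71 102 191 182 181]
221 [184 186 186 184 185 187 186 143  78  80  85  84  85  87  86  86  83  81
  76  79 132 188 182 184]
222 [186 186 185 184 185 186 192 189  82  76  84  85  87  85  86  85  83  81
  82 122 172 185 184 184]
223 [190 187 185 185 185 185 190 186  56  74  82  84  85  87  85  86  82  76
  93 168 190 185 184 185]
224 [184 191 188 187 186 186 191 187  56  71  77  79  83  83  82  81  77  71
  83 159 189 185 186 185]
225 [141 177 185 180 191 190 194 179  58  73  77  77  77  77  75  75  74  66
  86 169 189 185 187 189]
226 [ 83 107 145 139 178 187 171 139  64  74  77  78  77  77  77  77  
[... 1149 characters left out ...]
1 61 61 60 61 60 60 60 59 59 60 64 72 69 69 65]
240 [95 94 94 92 72 63 62 63 61 62 60 61 60 61 60 59 58 60 61 69 69 71 76 61]
241 [88 91 93 95 94 67 64 61 62 62 62 61 61 60 61 60 61 62 67 70 70 73 82 78]
242 [ 61  70  82  87  89  78  73  64  64  63  62  59  63  60  62  65  68  70
  70  70  70  69  60 116]
243 [ 54  58  56  60  73  85  71  73  74  70  67  66  69  67  68  72  71  71
  71  70  68  67  77 156]
244 [124 124  91  54  54  59  63  67  71  71  73  75  73  72  71  70  70  71
  72  70  64  70 145 197]
245 [197 194 160 123 118  65  57  58  62  63  68  70  70  73  81  79  78  71
  70  67  68 125 201 191]
0.014 [310.61 236.46]
0.03 [310.99 232.58]
0.05 [311.49 227.63]
0.08 [312.25 219.99]
```

Pad edges against leg edges give a centring offset of 1.5–2.5 mm. That keeps the 38 mm foot wholly on the 48 mm pad, where the margin is 5 mm. The bystanders show no change in the scene view, so I'm handing in.

```bash
python3 -c "
from bench import r
s=r.read_state();print(s['time'],s['ft_force'],s['width']);print(r.close_job())"
```

```text
18.1 [-0.46552568 -0.13032746  0.91408652] 0.05517697545118967
the job is handed in; nothing more can be done
None
```

The foot now bears on the pad, the plate and crank are both released, and I handed the job in at 18.1 s. I slid the dark steel plate by its fin until the pad was under the leg. Then I cranked the leg down a little over one turn, gripping the knob.

- **Crank force:** it ran free at about 7 N (readings 6.6–7.7 N). It then rose to 8.5 N and 10.4 N at the last moving reading. I turned it about 3° more, which I estimate brought it to about 10.6 N, or 1.5 times free. I couldn't confirm that final value while turning: the last two readings, 9.7 and 9.2 N, were taken nearly still and read low.
- **Centring:** the pad centre is about 1–2.5 mm off the leg axis. The wrist camera gave about 1.3 mm and the scene camera about 2.3 mm. The foot stays inside the pad edge, which allows 5 mm. A 2 mm correcting nudge before release barely moved the plate because of friction; I left it at that.
- **Other objects:** the scene view showed no change at any bystander. In the top view the arm and its shadow covered part of the area, including around the filter box, so that check was only partial there.

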